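Fit the transit lock of a slide scanner

TASK

Lock the slide scanner's stage for transport: take the long T-head key (the one with the long bar grip) out of the rack, pass its head lengthwise down through the long slot in the scanner's aluminium deck until its flange rests on the deck, turn it a quarter turn, either way, so that it cannot be pulled out, and let go of it. Leave the other two keys in their rack.

Things in the scene. Friction and masses are not known exactly. Their poses are not given: they have to be found in the camera images.
- tkey_grip (a point): Long T-head key, 76 mm tall, 140 g, upright in the rack. Point: centre of its black bar grip, 46 mm long (x), 14 thick (y), 30 tall (z up). Below it: round flange 46 mm wide, 6 thick, underside 35 mm below the point; 12 mm stem, 14 mm long; steel T-head 46 x 14 x 12 mm, long along x like the grip, its bottom 61 mm below the point. With the flange on the deck the point is 35 mm above the deck.
- slot (a point): Long slot in the scanner's aluminium deck. Point: middle of the slot's mouth, on the deck's top, 50 mm above the table; x along the slot, y across, z up. 64 mm long, 24 wide, through an 8 mm deck, hollow 40 mm deep below. A grey hood, 175 mm tall, begins 130 mm away towards -y. Not used: a 26 mm round hole 88 mm towards -x, a 4 mm high slide frame from 87 mm towards +x.
- shortkey_grip (a point): Not wanted: similar key with a short bar grip (26 mm long, 14 thick, 30 tall) and a head only 18 mm long. Point: centre of its grip. The three keys hang by their flanges, 95 mm apart in any order, grips parallel, in slots (60 x 24 mm) of a white bridge-shaped rack, its top 50 mm above the table.
- pinkey_grip (a point): Not wanted: plain pin key with a round knob (30 mm across, 30 tall) and no T-head, in the same rack. Point: centre of its knob, z up.
There are look-alikes about, which are no part of the job. What is shaped like the part that bears tkey_grip but green or yellow is not meant.

How it is judged:
On the way:
1. the T-head is through the slot lengthwise: the key stands in the slot, grip along the slot, flange down on the deck or within 7 mm of it (horizontal distance between tkey_grip and slot below 0.02 m and z of tkey_grip in the frame of slot between 0.028 and 0.042 m and angle between the x axis of tkey_grip and the x axis of slot, either way round below 0.5 rad), for 0.1 s.
At the end, for the whole second after the job is handed in: The key stands upright in the slot (within 7 degrees, within 20 mm of the slot's middle), its flange down on the deck (within 4 mm), its grip across the slot (within 15 degrees), released and at rest (horizontal distance between tkey_grip and slot below 0.02 m and z of tkey_grip in the frame of slot between 0.028 and 0.039 m and angle between the x axis of tkey_grip and the y axis of slot, either way round below 0.26 rad and angle between tkey_grip's own z axis and vertical below 0.12 rad and linear speed of tkey below 0.02 m/s); the robot touches nothing.
It fails at once if another key is taken or knocked out of its place (moved more than 25 mm) (distance of any of shortkey_grip, pinkey_grip from where it was at the start of the episode above 0.025 m).
It also fails if it takes over 38 s, if anything falls off the work surface, if the arm or the gripper's body presses on something with over 40 N, if the wrist force passes 120 N, or if a joint passes its speed limit or range.

ROBOT

A 6-joint arm with a two-finger parallel gripper is mounted at the origin on the work surface. World frame = base frame: x ahead of the robot, y to its left, z up, the work surface at z = 0. Lengths are in m, angles in rad, forces in N, time in s.
With the tool pointing down it reaches from about 0.3 to 0.875 m from the base axis. Payload 4.2 kg.
Tool frame: the origin (TCP) lies at the very end of the fingers, on their centre line; the grasp point (between the pads) lies behind it (ctrl.tcp_to_grasp is the z of the grasp point in the tool frame, in m); z points along the fingers, y is the direction in which the jaws open and shut (so a half turn about z gives the same grasp; the last joint's range is limited). The gripper opens to 85 mm and grips with 20 to 120 N. Pads are 22 mm wide; open, the fingers measure 114 mm over their backs; the gripper's body (76 mm by 85 mm) begins 54 mm behind the grasp point. The pads swing forward as they close: fully open they stand 13 mm farther back than shut.
Start: joints at [1.252, 0.32, 1.565, -0, 1.257, -0.02], TCP at [0.169, 0.55, 0.231] pointing down, gripper open.
Joint ranges: [-3.11, 3.11], [-0.84, 2.01], [0.21, 2.61], [-1.34, 4.49], [0.05, 2.63], [-2.56, 2.56]. Speed limits (rad/s): [2.57, 2.57, 3.14, 3.14, 3.14, 3.14].

INTERFACE

Orientations are given as a 3x3 rotation matrix whose columns are the frame's x, y, z axes.
In Python, from cell import readout, imaging, hand_in, ctrl gives the robot as it stands.
- The arm moves only by the tool servo_tool, never from a script. Its argument "series" is a list that holds one entry, the list of rows, each a list of 5 numbers: the shift along the tool's x, y, z in mm, then the turn about the tool's z in rad, then the opening, from 0 (shut) to 1 (fully open). A call has exactly 8 rows; each row shifts and turns the commanded pose from where the row before left it, along the tool's axes as they then stand; what a row does not reach is not made up. A row lasts 1/10 s, in which the tool goes at most 50 mm and 8.59 degrees, less where a joint would pass 70% of its speed; a pose out of reach is approached as far as the arm can. A call is refused whole if a number of a shift passes 50 or a number of a turn 0.15, either way. A call with a gripper value outside its range is refused whole. The fingers move at their own pace and stop on an object; the grip force is fixed at half the most. Time passes only in rows, so rows that do not move let the fingers close, or fill a call up. It gives the time, the measured TCP pose, the force and the opening at its end, in the units of the state.
- readout.read_state(): the state, without advancing time (a new reading comes with each control period).
- imaging.camera(name): name is "scene" or "top"; returns (picture, depth): 480x640x3 uint8, red, green, blue; 480x640 float32, m along the optical axis (not along the pixel's ray), 0 where there is no reading.
- imaging.camera_params(name): a dict with "intrinsics" (3x3 intrinsics, pixels), "R" (3x3) and "t" (3): a world point X has camera coordinates R X + t. Camera axes: x right, y down, z forward; pixel columns grow to the right and rows downward; lengths in m; the calibration is good to about 2 mm. A picture is of the moment at which its call begins. camera_params takes no time and is no camera call.
- hand_in(): hands the job in, once; it reports no verdict.
Trained networks look in the newest picture that a camera, given by its name, has taken for a name from the list of things; names that differ only in an ending like _2 or _b are one class to them, and where a whole thing is asked for, a point or a joint stands for the part that bears it (a point fixed in the world has none). Each returns a list of dicts, best first, with "score" (0 to 1); they miss things now and then, are a little off and sometimes report something else, mostly with a low value. They report only what shows in the picture. A call takes as long as a camera call. They do not tell look-alikes from the thing itself.
- imaging.boxes_of(camera, label): "extent" ([left, top, right, bottom] in pixels, round what is visible of it).
- imaging.silhouettes(camera, label): "mask" (480x640 bool, what is visible of it) and "extent" ([left, top, right, bottom] in pixels, round what is visible of it).
The state is a dict: "t": time; "joint_positions": joint angles; "qd": joint speeds; "effort": joint torques, N m; "tcp_pos": TCP position; "orientation": TCP orientation; "ft_force": force on the tool from outside, world axes, zero at the start; "moment": the same for the moment, N m; "gripper_width": finger opening in m.
Only numpy, scipy, OpenCV 4.12 (cv2) and the standard library are available. Lean on these libraries where they do the work, as an engineer would, in place of code of your own. Each camera call takes 0.05 s, during which the arm holds its last target. There are 200 camera calls.

## Working session

There is one attempt and no reset: what is moved stays moved. The work goes in short steps, Python scripts to look and compute and a tool call to move; the robot and the scene stay as the last step left them, time stands still between calls to the robot, and variables do not carry over. Pictures are saved under pics/ and viewed, about 8 in all and at most 12, crops included, and the job is handed in when it is done.

Besides the shell and the picture viewer there is one more tool, called after "Call:" as name(argument=value, ...) on one line, values as JSON. servo_tool: Moves the arm, as the interface text tells. Its arguments: {"type":"object","properties":{"series":{"type":"array","items":{"type":"array","items":{"type":"array","items":{"type":"number"}}}}},"required":["series"]}

```bash
ls; mkdir -p pics; python3 - <<'E'
from cell import readout, imaging, ctrl
import cv2,numpy as np
s=readout.read_state();print(s['t'],s['tcp_pos'],s['orientation'],s['gripper_width'],ctrl.tcp_to_grasp)
ims=[]
for c in("scene","top"):
    p,d=imaging.camera(c);np.savez(f'/tmp/{c}.npz',p=p,d=d)
    cv2.imwrite(f'pics/{c}1.png',p[:,:,::-1]);print(c,imaging.camera_params(c))
    for l in("tkey_grip","slot","shortkey_grip","pinkey_grip"):
        print(l,[(round(b['score'],2),np.round(b['extent']).tolist()) for b in imaging.boxes_of(c,l)])
E
```

```text
pics
0.0 [0.1690939  0.5490758  0.23046883] [[-9.55700748e-01  2.94339527e-01 -5.69110331e-04]
 [ 2.94340074e-01  9.55699258e-01 -1.68813242e-03]
 [ 4.70142225e-05 -1.78086139e-03 -9.99998413e-01]] 0.08531420158461935 -0.0187
scene {'intrinsics': array([[497.9741155 ,   0.        , 318.33431947],
       [  0.        , 497.9741155 , 236.44755381],
       [  0.        ,   0.        ,   1.        ]]), 'R': array([[-0.21058108,  0.97746854, -0.01452122],
       [ 0.72160581,  0.14540383, -0.67686245],
       [-0.65950031, -0.15301302, -0.73596627]]), 't': array([ 0.09054625, -0.32207754,  1.14562468])}
tkey_grip [(0.94, [404.0, 335.0, 446.0, 386.0]), (0.67, [429.0, 202.0, 462.0, 244.0]), (0.62, [420.0, 241.0, 448.0, 289.0]), (0.61, [481.0, 207.0, 522.0, 249.0])]
slot [(0.82, [0.0, 87.0, 268.0, 352.0])]
shortkey_grip [(0.61, [350.0, 244.0, 386.0, 286.0])]
pinkey_grip [(0.65, [488.0, 250.0, 515.0, 296.0])]
top {'intrinsics': array([[483.32529556,   0.        , 326.15459383],
       [  0.        , 483.32529556, 238.00806636],
       [  0.        ,   0.        ,   1.        ]]), 'R': array([[ 0.00933326, -0.99988835,  0.01166922],
       [-0.9996161 , -0.00963389, -0.02597787],
       [ 0.02608739, -0.01142228, -0.99959441]]), 't': array([0.02463048, 0.52262683, 1.00427165])}
tkey_grip [(0.82, [231.0, 155.0, 260.0, 177.0]), (0.7, [231.0, 222.0, 258.0, 248.0]), (0.66, [227.0, 283.0, 248.0, 311.0]), (0.66, [179.0, 286.0, 209.0, 306.0])]
slot [(0.7, [382.0, 146.0, 638.0, 352.0])]
shortkey_grip [(0.95, [283.0, 212.0, 302.0, 236.0])]
pinkey_grip [(0.61, [183.0, 226.0, 210.0, 248.0])]
```

View pics/scene1.png

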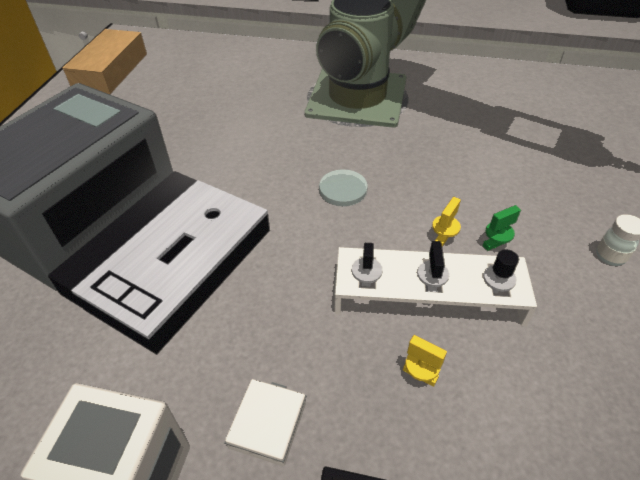

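View pics/top1.png

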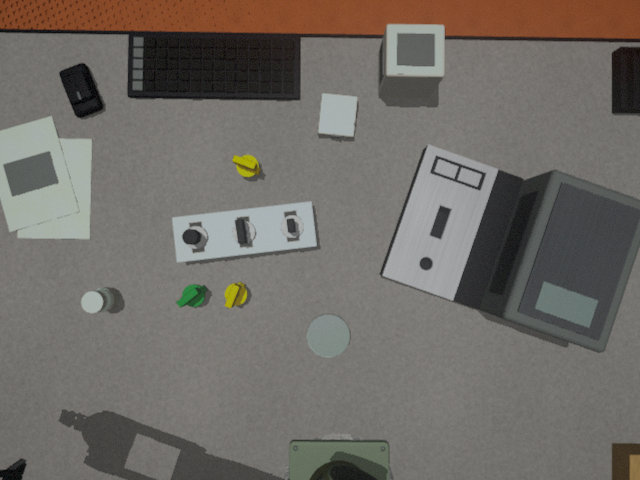

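The candidates for the long T-key, as (top) and (scene) pixels:
- Black long bar, middle of the rack: (243,232) / (436,260).
- Short black key: (292,226) / (368,257).
- Round-knob pin key: (191,237) / (505,265).
- Yellow look-alikes: (247,166) and (236,294).
- Green look-alike: (192,296).

The description fits the middle black bar, so I choose that one. Next I'll check it in a crop and measure it.

```bash
cat > h.py <<'E'
import numpy as np,cv2
from cell import imaging
def cloud(c,d):
    P=imaging.camera_params(c);K=P['intrinsics'];v,u=np.mgrid[0:480,0:640]
    X=np.stack([(u-K[0,2])/K[0,0]*d,(v-K[1,2])/K[1,1]*d,d],-1)
    return (X-P['t'])@P['R']
def plane(c,uv,z):
    P=imaging.camera_params(c);K=P['intrinsics']
    r=np.c_[np.atleast_2d(uv),np.ones(len(np.atleast_2d(uv)))]@np.linalg.inv(K).T@P['R'];o=-P['R'].T@P['t']
    return o+r*((z-o[2])/r[:,2])[:,None]
def rect(p):
    (c,s,a)=cv2.minAreaRect((p[:,:2]*1000).astype(np.float32)); 
    if s[0]<s[1]: s=s[::-1];a+=90
    return np.round(c,1),np.round(s,1),round((a+90)%180-90,1)
E
python3 - <<'E'
from h import *
D={c:np.load(f'/tmp/{c}.npz') for c in("scene","top")}
for c,kb,sb in(("top",(225,205,262,255),(422,195,460,250)),("scene",(410,235,460,290),(150,225,205,270))):
    p,d=D[c]['p'],D[c]['d'];W=cloud(c,d);g=p.max(2)
    def sub(b,m): 
        M=np.zeros_like(m);M[b[1]:b[3],b[0]:b[2]]=1;return m&M
    m=sub(kb,(W[...,2]>.075)&(W[...,2]<.115)&(d>0)&(g<90));print(c,'key n',m.sum(),'zmax',np.percentile(W[m][:,2],[5,50,95]),rect(W[m]), 'med',np.median(W[m],0))
    mt=m&(W[...,2]>.093);
    if mt.sum()>5: print(' top',mt.sum(),rect(W[mt]),W[mt].mean(0))
    n,lab,st,ce=cv2.connectedComponentsWithStats(sub(sb,g<80).astype(np.uint8))
    i=1+st[1:,4].argmax();v,u=np.nonzero(lab==i);q=plane(c,np.c_[u,v],.05);print(' slot',st[i],rect(q),q.mean(0))
    # deck & rack height
    ring=cv2.dilate((lab==i).astype(np.uint8),np.ones((15,15)))>0;print(' deck z',np.median(W[ring&(g>120)][:,2]))
    m=sub((kb[0]-60,kb[1]-30,kb[2]+60,kb[3]+30),(g>150)&(abs(W[...,2]-.05)<.008));print(' rack',np.median(W[m][:,2]),rect(W[m]))
a=cv2.resize(D['top']['p'][195:275,165:325],None,fx=4,fy=4,interpolation=2);b=cv2.resize(D['scene']['p'][220:320,330:540],(640,305),interpolation=2)[:, :640]
cv2.imwrite('pics/crop2.png',np.vstack([a[:280],b])[:,:,::-1])
E
```

```text
top key n 219 zmax [0.08083094 0.10124019 0.10413789] (array([530.8, 193.4]), array([45.5, 13.9]), 9.6) med [0.53045923 0.19164391 0.10124019]
 top 186 (array([530.8, 193.4]), array([45.6, 13.9]), 9.6) [0.53064339 0.19293174 0.1012234 ]
 slot [431 206  19  32 327] (array([ 556.3, -198.3]), array([61.5, 21.5]), -19.3) [ 0.556336   -0.19832005  0.05      ]
 deck z 0.052042390454777945
 rack 0.05184408124943935 (array([532.6, 194.2]), array([280. ,  89.2]), -82.7)
scene key n 415 zmax [0.07786908 0.0972021  0.0995175 ] (array([531.5, 193.1]), array([47.4, 13.6]), 9.5) med [0.53817401 0.19238393 0.0972021 ]
 top 265 (array([531.2, 193.1]), array([46.8, 13.6]), 9.5) [0.53284621 0.19290839 0.09796175]
 slot [160 235  33  29 328] (array([ 558.6, -196.7]), array([58.6, 17.6]), -17.7) [ 0.55930821 -0.19668173  0.05      ]
 deck z 0.048672003271554805
 rack 0.04868869521104506 (array([486.1, 192.7]), array([254.8, 183.5]), -82.6)
```

View pics/crop2.png

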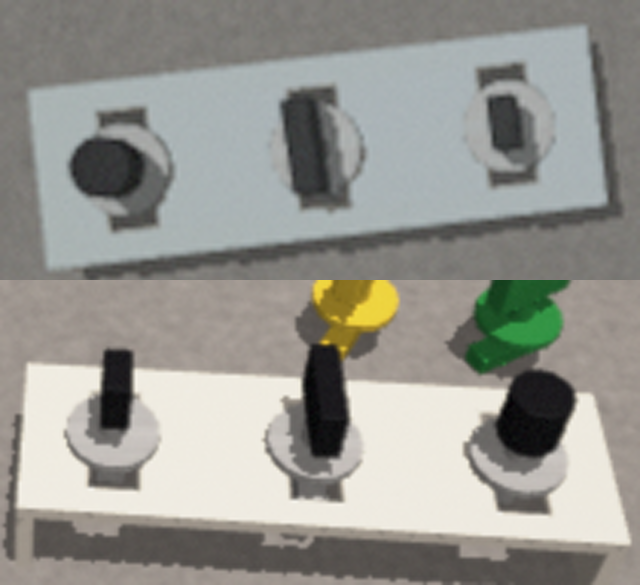

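The crop shows the chosen key: the long black bar, middle of the rack at crop (305,145) top and (325,400) scene. The short bar is on the right and the knob on the left. Both cameras put the key at about (0.531, 0.193) with yaw 9.5°. They put the slot at about (0.557, -0.198) with yaw -18.5°.

Call:
servo_tool(series=[[[-38, -20, 0, 0, 1], [-38, -20, 0, 0, 1], [-38, -20, 0, 0, 1], [-38, -20, 0, 0, 1], [-38, -20, 0, 0, 1], [-38, -20, 0, 0, 1], [-38, -20, 0, 0, 1], [-38, -20, 0, 0, 1]]])

```text
t: 1.3
tcp_pos: [0.4138, 0.3058, 0.2315]
orientation: [[-0.956, 0.294, 0.0], [0.294, 0.956, 0.0], [-0.0, 0.001, -1.0]]
ft_force: [-0.1, 1.4, 0.6]
gripper_width: 0.0856
```

Call:
servo_tool(series=[[[-37, -18, 0, 0, 1], [-37, -18, 0, 0, 1], [-37, -18, 0, 0, 1], [-36, -18, 0, 0, 1], [0, 0, 20, -0.116, 1], [0, 0, 20, -0.116, 1], [0, 0, 20, -0.116, 1], [0, 0, 20, -0.116, 1]]])

```text
t: 2.1
tcp_pos: [0.5322, 0.1949, 0.1506]
orientation: [[-0.986, -0.169, 0.0], [-0.169, 0.986, 0.0], [-0.0, 0.0, -1.0]]
ft_force: [-0.5, -0.1, -0.3]
gripper_width: 0.0852
```

```bash
cat >> h.py <<'E'
def go(x,y,z,yaw):
    "shift in tool axes (mm) and turn (rad) from the measured pose to a target"
    from cell import readout
    s=readout.read_state();R=np.array(s['orientation']);p=np.array(s['tcp_pos'])
    y0=np.degrees(np.arctan2(R[1,0],R[0,0]));dy=(yaw-y0+180)%360-180
    print('t',round(s['t'],2),'tcp',p.round(4),'yaw',round(y0,2),'tilt',R[:2,2].round(4),'q',np.round(s['joint_positions'],2),'w',round(s['gripper_width'],4),'F',np.round(s['ft_force'],1))
    print('shift',np.round(R.T@(np.array([x,y,z])-p)*1000,1),'turn',round(-np.radians(dy),3))
E
python3 -c "
from h import *
go(.531,.193,.068,189.5)"
```

```text
t 2.1 tcp [0.5322 0.1949 0.1506] yaw -170.29 tilt [0.0003 0.0002] q [ 0.33  0.37  1.71  0.    1.07 -1.41] w 0.0852 F [-0.5 -0.1 -0.3]
shift [ 1.5 -1.6 82.6] turn 0.004
```

Call:
servo_tool(series=[[[1, -2, 25, 0.004, 1], [0, 0, 25, 0, 1], [0, 0, 20, 0, 1], [0, 0, 12, 0, 1], [0, 0, 0, 0, 1], [0, 0, 0, 0, 0], [0, 0, 0, 0, 0], [0, 0, 0, 0, 0]]])

```text
t: 2.9
tcp_pos: [0.532, 0.1932, 0.0704]
orientation: [[-0.987, -0.161, 0.002], [-0.161, 0.987, 0.001], [-0.002, 0.0, -1.0]]
ft_force: [-0.4, 0.1, 0.1]
gripper_width: 0.0438
```

Call:
servo_tool(series=[[[0, 0, 0, 0, 0], [0, 0, 0, 0, 0], [0, 0, 0, 0, 0], [0, 0, 0, 0, 0], [0, 0, 0, 0, 0], [0, 0, 0, 0, 0], [0, 0, 0, 0, 0], [0, 0, 0, 0, 0]]])

```text
t: 3.7
tcp_pos: [0.5318, 0.1931, 0.07]
orientation: [[-0.987, -0.16, 0.001], [-0.16, 0.987, 0.001], [-0.001, 0.0, -1.0]]
ft_force: [-0.0, 0.6, 5.4]
gripper_width: 0.0134
```

Call:
servo_tool(series=[[[0, 0, -8, 0, 0], [0, 0, -16, 0, 0], [0, 0, -22, 0, 0], [0, 0, -22, 0, 0], [0, 0, -22, 0, 0], [0, 0, -20, 0, 0], [0, 0, -10, 0, 0], [0, 0, 0, 0, 0]]])

```text
t: 4.5
tcp_pos: [0.5318, 0.1931, 0.1904]
orientation: [[-0.987, -0.161, 0.002], [-0.161, 0.987, 0.001], [-0.002, 0.0, -1.0]]
ft_force: [1.1, -0.2, -1.6]
gripper_width: 0.0132
```

```bash
python3 - <<'E'
from h import *
p,d=imaging.camera("scene")
cv2.imwrite('pics/lift3.png',p[100:340,280:600,::-1].repeat(2,0).repeat(2,1))
go(.557,-.198,.19,161.5)
E
```

```text
t 4.55 tcp [0.5312 0.1928 0.1892] yaw -170.76 tilt [-0.0001  0.    ] q [ 0.33  0.33  1.65  0.    1.15 -1.4 ] w 0.0131 F [ 0.4  0.5 -1.6]
shift [  37.2 -389.9   -0.8] turn 0.484
```

View pics/lift3.png

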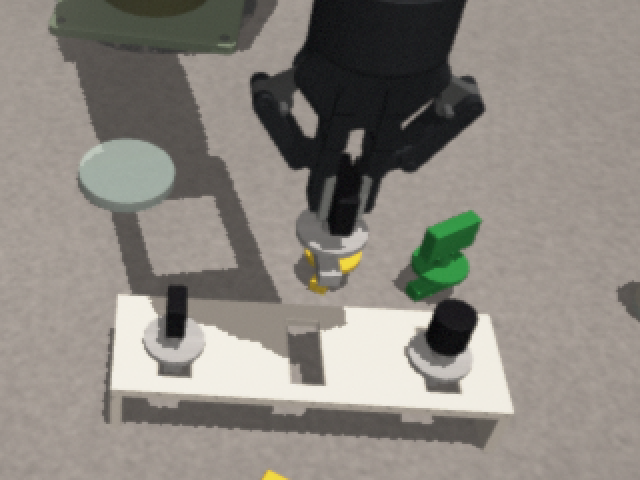

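The key is held upright at (343,200) in the picture, its rack slot is empty, and the other two keys are undisturbed. I'm carrying it to the slot.

Call:
servo_tool(series=[[[5, -25, 0, 0, 0], [5, -40, 0, 0, 0], [5, -42, 0, 0, 0], [5, -42, 0, 0, 0], [5, -42, 0, 0, 0], [5, -42, 0, 0, 0], [5, -42, 0, 0, 0], [2, -42, 0, 0, 0]]])

```text
t: 5.35
tcp_pos: [0.5443, -0.1274, 0.1876]
orientation: [[-0.987, -0.16, -0.003], [-0.16, 0.987, 0.001], [0.003, 0.002, -1.0]]
ft_force: [0.3, 0.5, -1.6]
gripper_width: 0.0129
```

Call:
servo_tool(series=[[[0, -37, 0, 0, 0], [0, -24, 0, 0, 0], [0, -12, 0, 0.08, 0], [0, 0, 0, 0.12, 0], [0, 0, 0, 0.12, 0], [0, 0, 0, 0.12, 0], [0, 0, 0, 0.044, 0], [0, 0, 0, 0, 0]]])

```text
t: 6.15
tcp_pos: [0.5565, -0.1977, 0.1875]
orientation: [[-0.948, 0.317, -0.003], [0.317, 0.948, 0.001], [0.004, 0.0, -1.0]]
ft_force: [0.3, 0.1, -2.0]
gripper_width: 0.0131
```

```bash
python3 - <<'E'
from h import *
o=[]
for c,b in(("scene",(100,120,300,290)),("top",(390,150,590,320))):
    p,d=imaging.camera(c);np.savez(f'/tmp/{c}2.npz',p=p,d=d);o.append(cv2.resize(p[b[1]:b[3],b[0]:b[2]],None,fx=2,fy=2,interpolation=2))
    P=imaging.camera_params(c)
cv2.imwrite('pics/at4.png',np.hstack(o)[:,:,::-1])
go(.557,-.198,.19,161.5)
E
```

```text
t 6.25 tcp [ 0.5569 -0.1978  0.1881] yaw 161.56 tilt [-0.0022  0.0009] q [-0.36  0.38  1.59  0.    1.18 -1.61] w 0.0127 F [-0.4 -0.  -0.4]
shift [-0.2 -0.2 -1.9] turn 0.001
```

View pics/at4.png

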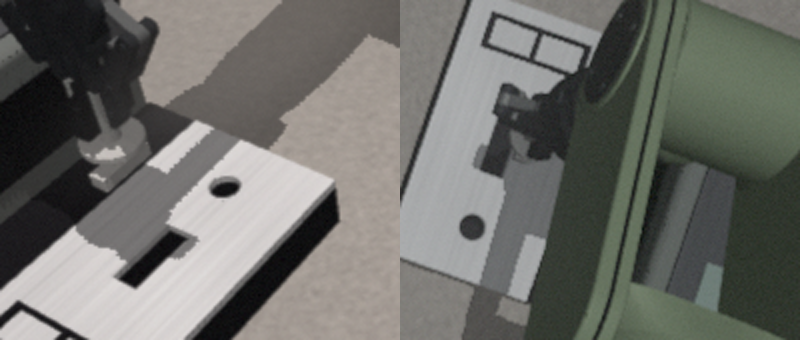

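The left crop shows the T-head above the deck, its long side parallel to the slot, which is at (150,258) in that crop. I'll lower it to just above the mouth and check there.

Call:
servo_tool(series=[[[0, 0, 15, 0, 0], [0, 0, 25, 0, 0], [0, 0, 22, 0, 0], [0, 0, 12, 0, 0], [0, 0, 5, 0, 0], [0, 0, 0, 0, 0], [0, 0, 0, 0, 0], [0, 0, 0, 0, 0]]])

```text
t: 7.05
tcp_pos: [0.5581, -0.1982, 0.1114]
orientation: [[-0.948, 0.317, 0.002], [0.317, 0.948, -0.001], [-0.002, -0.0, -1.0]]
ft_force: [-0.0, 0.1, -1.1]
gripper_width: 0.0127
```

```bash
python3 - <<'E'
from h import *
p,d=imaging.camera("scene")
q=cv2.resize(p[190:290,110:240],None,fx=5,fy=5,interpolation=2)
# draw expected slot outline (from measured pose) for comparison
P=imaging.camera_params("scene");a=np.radians(-18.5);u=np.array([np.cos(a),np.sin(a)]);w=np.array([-u[1],u[0]])
c=np.array([.557,-.198]);X=np.array([[*(c+i*.032*u+j*.012*w),.05] for i,j in((1,1),(1,-1),(-1,-1),(-1,1))])
Y=X@P['R'].T+P['t'];Y=(Y/Y[:,2:])@P['intrinsics'].T;Y=((Y[:,:2]-[110,190])*5).astype(int)
cv2.polylines(q,[Y],True,(255,0,0),1);cv2.imwrite('pics/near5.png',q[:,:,::-1])
go(.557,-.198,.07,161.5)
E
```

```text
t 7.1 tcp [ 0.558  -0.1982  0.1113] yaw 161.51 tilt [ 0.0019 -0.0006] q [-0.36  0.44  1.7   0.    1.   -1.61] w 0.0132 F [-0.1  0.4 -1.4]
shift [ 1.1 -0.2 41.3] turn 0.0
```

View pics/near5.png

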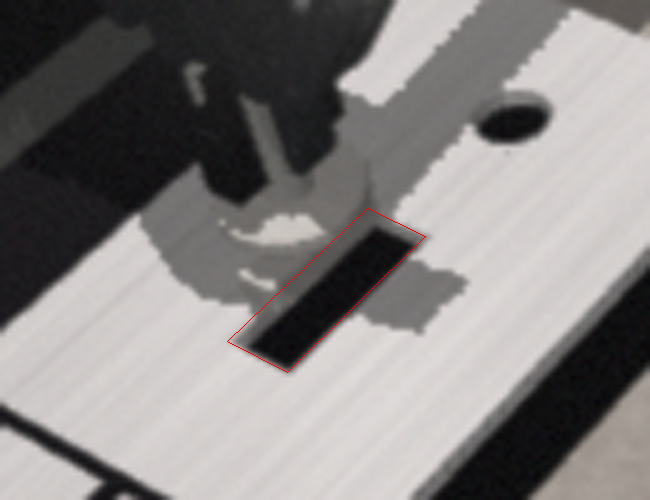

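The red outline from my slot estimate matches the slot edges to within 1–2 mm, and the head hangs just above its far side. I'll go in.

Call:
servo_tool(series=[[[1, 0, 6, 0, 0], [0, 0, 6, 0, 0], [0, 0, 5, 0, 0], [0, 0, 5, 0, 0], [0, 0, 5, 0, 0], [0, 0, 0, 0, 0], [0, 0, 0, 0, 0], [0, 0, 0, 0, 0]]])

```text
t: 7.9
tcp_pos: [0.5567, -0.1977, 0.0835]
orientation: [[-0.948, 0.317, 0.0], [0.317, 0.948, -0.0], [-0.0, 0.0, -1.0]]
ft_force: [1.0, -0.7, -1.8]
gripper_width: 0.013
```

Call:
servo_tool(series=[[[0, 0, 4, 0, 0], [0, 0, 4, 0, 0], [0, 0, 3, 0, 0], [0, 0, 1, 0, 0], [0, 0, 0, 0, 0], [0, 0, 0, 0, 0], [0, 0, 0, 0, 0], [0, 0, 0, 0, 0]]])

```text
t: 8.7
tcp_pos: [0.5565, -0.1977, 0.0714]
orientation: [[-0.948, 0.317, 0.0], [0.317, 0.948, 0.0], [-0.0, 0.0, -1.0]]
ft_force: [0.1, 0.1, -0.2]
gripper_width: 0.0133
```

```bash
python3 - <<'E'
from h import *
p,d=imaging.camera("scene")
cv2.imwrite('pics/in6.png',cv2.resize(p[190:290,110:240],None,fx=5,fy=5,interpolation=2)[:,:,::-1])
go(.557,-.198,.07,161.5)
E
```

```text
t 8.75 tcp [ 0.5565 -0.1977  0.0714] yaw 161.51 tilt [ 0.0003 -0.    ] q [-0.36  0.48  1.74  0.    0.91 -1.61] w 0.0133 F [-0.1 -0.3 -1.3]
shift [-0.6 -0.2  1.4] turn 0.0
```

View pics/in6.png

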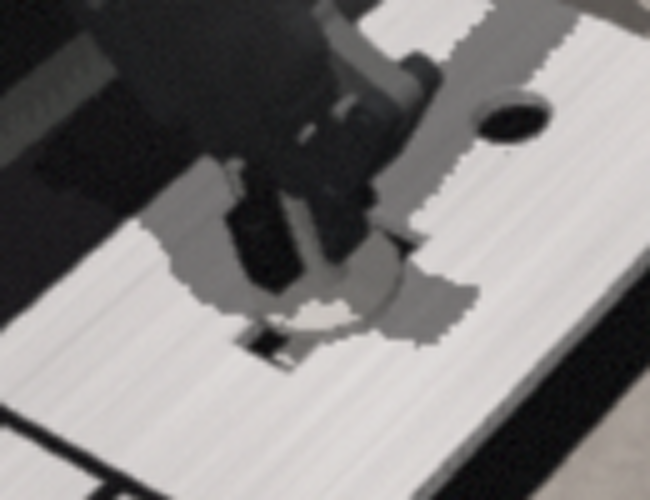

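The flange sits about 1 mm above the deck and is centred, with equal slot ends visible at (265,345) and (405,245). Forces are near zero. Now the quarter turn.

Call:
servo_tool(series=[[[0, 0, 0, 0.1, 0], [0, 0, 0, 0.13, 0], [0, 0, 0, 0.13, 0], [0, 0, 0, 0.13, 0], [0, 0, 0, 0.13, 0], [0, 0, 0, 0.13, 0], [0, 0, 0, 0.13, 0], [0, 0, 0, 0.13, 0]]])

```text
t: 9.55
tcp_pos: [0.5565, -0.1976, 0.0714]
orientation: [[-0.231, 0.973, 0.0], [0.973, 0.231, 0.0], [0.0, 0.0, -1.0]]
ft_force: [0.0, 0.1, -1.5]
gripper_width: 0.0131
```

Call:
servo_tool(series=[[[0, 0, 0, 0.13, 0], [0, 0, 0, 0.13, 0], [0, 0, 0, 0.13, 0], [0, 0, 0, 0.1, 0], [0, 0, 0, 0.07, 0], [0, 0, 0, 0, 0], [0, 0, 0.5, 0, 0], [0, 0, 0.5, 0, 0]]])

```text
t: 10.35
tcp_pos: [0.5565, -0.1976, 0.0703]
orientation: [[0.315, 0.949, 0.0], [0.949, -0.315, 0.0], [0.0, 0.0, -1.0]]
ft_force: [-0.4, 0.8, -1.3]
gripper_width: 0.0133
```

```bash
python3 - <<'E'
from h import *
go(.557,-.198,.07,71.5)
E
```

```text
t 10.35 tcp [ 0.5565 -0.1976  0.0703] yaw 71.61 tilt [0.0001 0.    ] q [-0.36  0.49  1.74  0.    0.91 -0.04] w 0.0133 F [-0.4  0.8 -1.3]
shift [-0.2  0.6  0.3] turn 0.002
```

Call:
servo_tool(series=[[[0, 0, 0.5, 0, 0], [0, 0, 0.5, 0, 0], [0, 0, 0, 0, 0], [0, 0, 0, 0, 1], [0, 0, 0, 0, 1], [0, 0, 0, 0, 1], [0, 0, 0, 0, 1], [0, 0, 0, 0, 1]]])

```text
t: 11.15
tcp_pos: [0.5565, -0.1977, 0.0691]
orientation: [[0.316, 0.949, -0.0], [0.949, -0.316, 0.0], [0.0, -0.0, -1.0]]
ft_force: [0.2, -0.6, 1.0]
gripper_width: 0.0837
```

Call:
servo_tool(series=[[[0, 0, 0, 0, 1], [0, 0, 0, 0, 1], [0, 0, 0, 0, 1], [0, 0, -10, 0, 1], [0, 0, -20, 0, 1], [0, 0, -30, 0, 1], [0, 0, -40, 0, 1], [0, 0, -40, 0, 1]]])

```text
t: 11.95
tcp_pos: [0.5562, -0.1975, 0.2113]
orientation: [[0.316, 0.949, 0.0], [0.949, -0.316, 0.0], [0.0, -0.0, -1.0]]
ft_force: [1.2, 0.7, 0.9]
gripper_width: 0.0851
```

Call:
servo_tool(series=[[[0, 20, 0, 0, 1], [0, 40, 0, 0, 1], [0, 40, 0, 0, 1], [0, 40, 0, 0, 1], [0, 30, 0, 0, 1], [0, 0, 0, 0, 1], [0, 0, 0, 0, 1], [0, 0, 0, 0, 1]]])

```text
t: 12.75
tcp_pos: [0.7168, -0.2511, 0.2099]
orientation: [[0.316, 0.949, -0.0], [0.949, -0.316, 0.0], [0.0, -0.0, -1.0]]
ft_force: [-0.2, -0.7, 0.8]
gripper_width: 0.0853
```

```bash
python3 - <<'E'
from h import *
go(.557,-.198,.07,71.5)
o=[]
for c,b in(("scene",(130,170,290,290)),("top",(380,150,540,270))):
    p,d=imaging.camera(c);o.append(cv2.resize(p[b[1]:b[3],b[0]:b[2]],(400,300),interpolation=2))
    W=cloud(c,d);r=np.hypot(W[...,0]-.557,W[...,1]+.198)<.035
    m=r&(W[...,2]>.075)&(W[...,2]<.115)&(p.max(2)<90);t=m&(W[...,2]>.093)
    print(c,m.sum(),np.percentile(W[m][:,2],[5,50,95]) if m.any() else '',rect(W[t]) if t.sum()>5 else '')
cv2.imwrite('pics/end7.png',np.hstack(o)[:,:,::-1])
E
```

```text
t 12.75 tcp [ 0.7168 -0.2511  0.2099] yaw 71.55 tilt [-0.0004  0.0003] q [-0.35  0.64  1.09  0.    1.42 -0.03] w 0.0853 F [-0.2 -0.7  0.8]
shift [  -0.2 -168.4  140. ] turn 0.001
scene 465 [0.0771257  0.09483323 0.0996579 ] (array([ 557.2, -198.5]), array([46.6, 15. ]), 70.5)
top 227 [0.08114615 0.10111713 0.10454027] (array([ 556.8, -197.6]), array([44.7, 14.6]), 72.5)
```

View pics/end7.png

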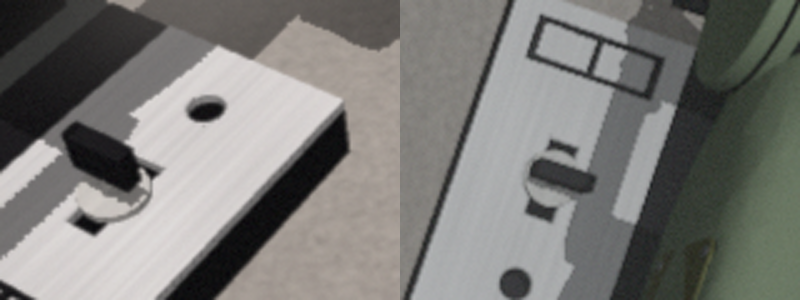

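The key stands upright in the slot with its grip across it (left crop (105,165), right crop (562,175)) and its flange flat on the deck. The gripper is clear, so I'm handing in.

```bash
python3 -c "
from cell import hand_in
print(hand_in())"
```

```text
the job is handed in; nothing more can be done
None
```

The long T-head key is locked in the scanner's slot and released, and I handed the job in at about 13 s of the 38 s allowed. I took it from the middle of the rack, lowered its head lengthwise through the slot, turned it a quarter turn, let go and moved the arm clear.

- **Final position:** both cameras put the grip within about 1 mm of the slot's middle. It stands at 70.5° (scene camera) and 72.5° (top camera), against 71.5° for exactly across the slot.
- **Height and tilt:** the grip's top is about 0.10 m above the table, the same as when its flange rested on the rack. In the pictures it stands upright with the flange flat on the deck.
- **Forces:** the wrist force readings I saw stayed at or below about 5.4 N.
- **Other keys:** the short key and the pin key looked undisturbed in the picture taken just after the lift. I did not measure them again afterwards, but the arm did not go back near the rack.

No check failed. The two cameras disagreed by about 3–4 mm in height and 2 mm on the slot's position, which is well within the clearances.

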